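Hang the pan scraper with the eye on the hook stand

ROBOT

A 6-joint arm with a two-finger parallel gripper is mounted at the origin on a cart in front of the work surface, level with it; the furniture and walls round the work are solid. World frame = base frame: x ahead of the robot, y to its left, z up, the work surface at z = 0. Lengths are in m, angles in rad, forces in N, time in s.
With the tool pointing down it reaches from about 0.325 to 0.9 m from the base axis. Payload 6.1 kg.
Tool frame: the origin (TCP) lies at the centre of the arm's flange, where the gripper is bolted on; the fingertips stand 182 mm ahead of it and the grasp point (between the pads) lies manip.pinch_z ahead of it (manip.pinch_z is the distance from the TCP to the grasp point, in m); z points along the fingers, y is the line along which they close (so a half turn about z gives the same grasp; the last joint's range is limited). The gripper opens to 87 mm and grips with 3 to 60 N. Pads are 19 mm wide; open, the fingers measure 117 mm over their backs; the gripper's body (75 mm by 190 mm) begins 51 mm behind the grasp point.
Start: joints at [-1.316, 0.22, 1.526, -0, 1.395, -0.126], TCP at [0.232, -0.58, 0.405] pointing down, gripper open.
Joint ranges: [-2.98, 2.98], [-0.91, 2.08], [0.09, 2.57], [-1.24, 4.39], [0.2, 2.65], [-2.68, 2.68]. Speed limits (rad/s): [2.57, 2.57, 3.01, 3.14, 3.14, 3.14].

INTERFACE

Orientations are given as a rotation vector (axis times angle).
In Python, from cell import manip, viewer, close_job gives the robot as it stands.
- The arm moves only by the tool step_arm, never from a script. Its argument "rows" is a list of rows, each a list of 4 numbers: the shift along the tool's x, y, z in m, then the turn about the tool's z in rad. A call has 1 to 10 rows; each row is the pose to reach, as a shift and turn from the pose commanded when the call began, along the tool's axes at that moment; what a row does not reach only later rows make up. A row lasts 1/10 s, in which the tool goes at most 50 mm and 8.59 degrees, less where a joint would pass 70% of its speed; a pose out of reach is approached as far as the arm can. A call with a gripper value outside its range is refused whole. "claw" is the finger opening in m, from 0 to 0.087, set as the call begins (left out, the last holds). The fingers move at their own pace and stop on an object; "newtons" is the grip in N (left out, the last holds). Time passes only in rows, so rows that repeat a pose let the fingers close. It gives the time, the measured TCP pose, the force and the opening at its end, in the units of the state.
- manip.state(): the state, without advancing time (a new reading comes with each control period).
- viewer.camera(name): name is "side" or "top" or "wrist"; returns the picture (384x512x3 uint8, red, green, blue); there is no depth.
- viewer.get_calibration(name): a dict with "intrinsics" (3x3 intrinsics, pixels), "R" (3x3) and "t" (3): a world point X has camera coordinates R X + t; the wrist camera has in their place "T_tool_cam" (4x4, takes a point from camera to tool coordinates, whose origin is the TCP and whose axes are the flange's). Camera axes: x right, y down, z forward; pixel columns grow to the right and rows downward; lengths in m; the calibration is good to about 2 mm. A picture is of the moment at which its call begins: read the wrist's pose just before it. get_calibration takes no time and is no camera call.
- close_job(): hands the job in, once; it reports no verdict.
The state is a dict: "time_s": time; "qpos": joint angles; "qvel": joint speeds; "joint_efforts": joint torques, N m; "tcp_pos": TCP position; "ee_rot": TCP orientation; "wrist_force": force on the tool from outside, world axes, zero at the start; "torque": the same for the moment, N m; "grip_width": opening from 0.0 (shut) to 1.0 (fully open).
Only numpy, scipy, OpenCV 4.12 (cv2) and the standard library are available. Lean on these libraries where they do the work, as an engineer would, in place of code of your own. Each camera call takes 0.05 s, during which the arm holds its last target. There are 200 camera calls.

TASK

Hang the wooden pan scraper that has a big round eye at the end of its handle on the upturned hook of the steel stand, so that it hangs freely and still by its eye with the blade down. Leave the other wooden scraper, which has no eye, lying where it is.

Things in the scene. Friction and masses are not known exactly. Their poses are not given: they have to be found in the camera images.
- scraper_grip (a point): Centre of the handle (24 mm wide, 14 mm thick, half-way up; near the centre of mass) of the loose beech pan scraper with the eye, lying flat, about 70 g. x runs along the handle to the eye, y across, z up. Straight handle from x = -50 to +42 mm; blade 70 mm wide, 8 mm thick, at -x, ending at -96 mm; eye's outer edge at +93 mm.
- scraper_eye (a point): Centre of the same scraper's round eye, 65 mm along +x from scraper_grip and 2 mm lower: a wooden ring 56 mm across outside, 10 mm thick, with a clear hole of 40 mm along z. Axes as scraper_grip. The scraper reaches 161 mm from here to the blade's edge.
- hook_tip (a point): Top of the upturned end of the fixed steel stand's hook, 255 mm above the worktop. z up; +x level from tip to post (78 mm off), -x the open side. 8 mm bar with a 12 mm ball end: it drops straight 33 mm, bends to the post (lowest 10 to 25 mm along x, its upper side 46 mm below the tip), rises to 15 mm below the tip, then the post goes down to a foot 116 mm across. Nothing is above the tip.
- plain_grip (a point): Centre of the handle of the other loose beech scraper, which stays where it lies: same blade, handle width, thickness and axes, but its straight handle just ends in a rounded solid end at x = +90 mm, without an eye.

How it is judged:
At the end, for the whole second after the job is handed in: The scraper with the eye hangs from the hook: the eye's centre is within 40 mm of the hook's tip seen from above and 30 to 85 mm below it, the handle is within 0.4 rad of vertical with the eye at the top, and the scraper is all but still (under 0.15 m/s) (horizontal distance between scraper_eye and hook_tip below 0.04 m and z of scraper_eye in the frame of hook_tip between -0.085 and -0.03 m and angle between scraper_grip's own x axis and vertical below 0.4 rad and linear speed of eye_scraper below 0.15 m/s); the robot touches nothing.
It fails at once if the scraper without an eye is moved by more than 40 mm (distance of plain_grip from where it was at the start of the episode above 0.04 m).
It also fails if it takes over 40 s, if anything falls off the work surface, if the arm or the gripper's body presses on something with over 40 N, if the wrist force passes 120 N, or if a joint passes its speed limit or range.

## Working session

There is one attempt and no reset: what is moved stays moved. The work goes in short steps, Python scripts to look and compute and a tool call to move; the robot and the scene stay as the last step left them, time stands still between calls to the robot, and variables do not carry over. Pictures are saved under pics/ and viewed, on a budget of 10 in all, crops included, one or two more only if the job needs it, and the job is handed in when it is done.

Besides the shell and the picture viewer there is one more tool, called by a JSON object that holds its "op" and its "data". step_arm: Moves the arm, as the interface text tells. Its arguments: {"type":"object","properties":{"rows":{"type":"array","items":{"type":"array","items":{"type":"number"}}},"claw":{"type":"number"},"newtons":{"type":"number"}},"required":["rows"]}

```bash
mkdir -p pics; python3 - <<'E'
from cell import manip, viewer
import cv2, numpy as np
print(manip.pinch_z, manip.state())
for n in ("top","side"):
    im=viewer.camera(n); cv2.imwrite(f"pics/{n}0.png",im[:,:,::-1])
    c=viewer.get_calibration(n); print(n,c)
print(viewer.get_calibration("wrist"))
a=np.hstack([cv2.imread("pics/top0.png"),cv2.imread("pics/side0.png")])
E
```

```text
0.1635 {'time_s': 0.0, 'qpos': array([-1.31609692e+00,  2.21195901e-01,  1.52759443e+00,  1.16547452e-05,
        1.39467468e+00, -1.26071370e-01]), 'qvel': array([-0.00081295,  0.0004218 ,  0.00011462, -0.00098395, -0.00014736,
       -0.0002098 ]), 'joint_efforts': array([-2.40622148e-04, -4.94602668e+01, -3.87380111e+01,  7.00671645e-02,
        5.71421825e-02, -1.52048638e-04]), 'tcp_pos': array([ 0.2322205 , -0.57997375,  0.40366447]), 'ee_rot': array([-3.08299356e+00, -5.94149727e-01,  1.70937819e-04]), 'wrist_force': array([-0.6243624 ,  0.57796637, -0.30210476]), 'torque': array([ 0.01613456, -0.01843664,  0.03620835]), 'grip_width': 1.0047056965235857}
top {'intrinsics': array([[349.3440849 ,   0.        , 254.24287138],
       [  0.        , 349.3440849 , 192.10148454],
       [  0.        ,   0.        ,   1.        ]]), 'R': array([[-0.00675463, -0.99994449, -0.00808609],
       [-0.98956705,  0.00784785, -0.14385921],
       [ 0.14391468,  0.00703001, -0.98956513]]), 't': array([-0.01172775,  0.52665912,  1.0034332 ])}
side {'intrinsics': array([[362.50631329,   0.      
[... 152 characters left out ...]
1588752 , -0.01350367],
       [-0.08964629, -0.48300459, -0.87101671],
       [ 0.13186062,  0.86108375, -0.49106776]]), 't': array([-0.48283071,  0.18141442,  0.87947754])}
{'intrinsics': array([[341.46924082,   0.        , 255.69220636],
       [  0.        , 341.46924082, 192.10915648],
       [  0.        ,   0.        ,   1.        ]]), 'T_tool_cam': array([[-6.19427694e-04, -9.66656621e-01, -2.56075367e-01,
         7.07033591e-02],
       [ 9.99999785e-01, -5.43249187e-04, -3.68220254e-04,
         7.43529525e-05],
       [ 2.16829812e-04, -2.56075540e-01,  9.66656749e-01,
         1.97258907e-02],
       [ 0.00000000e+00,  0.00000000e+00,  0.00000000e+00,
         1.00000000e+00]])}
```

View pics/top0.png

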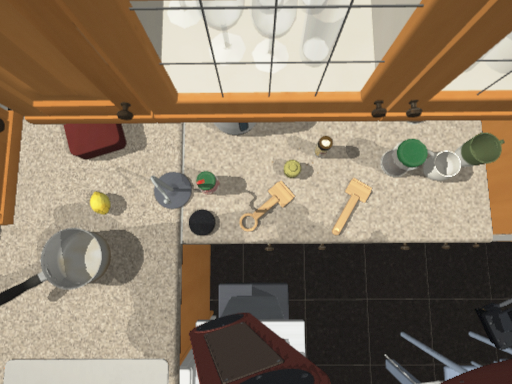

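View pics/side0.png

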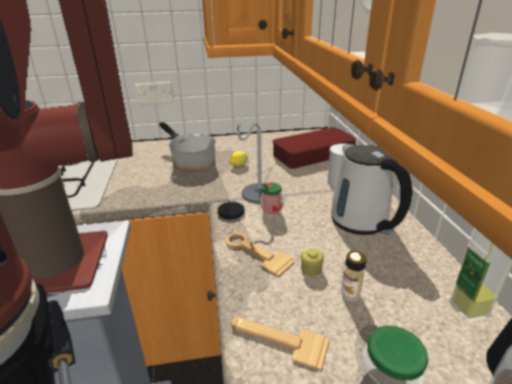

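Top view: eye scraper at about (249,222) to (282,194), plain one at (350,205), stand foot at (172,190). Side view: hook tip near (240,128), post near (258,150). Next I'll zoom in and compute positions.

```bash
cat > h.py <<'E'
import numpy as np, cv2
from cell import manip, viewer
from scipy.spatial.transform import Rotation as Ro
def ray(n,uv,st=None):
    c=viewer.get_calibration(n); d=np.linalg.inv(c["intrinsics"])@[uv[0],uv[1],1.]
    if n=="wrist":
        T=c["T_tool_cam"]; R=Ro.from_rotvec(st["ee_rot"]).as_matrix()
        return st["tcp_pos"]+R@T[:3,3], R@T[:3,:3]@d
    return -c["R"].T@c["t"], c["R"].T@d
def onz(r,z): o,d=r; return o+d*(z-o[2])/d[2]
def tri(r1,r2):
    A=np.stack([r1[1],-r2[1]],1); s=np.linalg.lstsq(A,r2[0]-r1[0],rcond=None)[0]
    a=r1[0]+s[0]*r1[1]; b=r2[0]+s[1]*r2[1]; return (a+b)/2,np.linalg.norm(a-b)
def proj(n,X):
    c=viewer.get_calibration(n); p=c["intrinsics"]@(c["R"]@np.asarray(X)+c["t"]); return p[:2]/p[2]
E
python3 - <<'E'
from h import *
t=cv2.imread("pics/top0.png"); s=cv2.imread("pics/side0.png")
hsv=cv2.cvtColor(t,cv2.COLOR_BGR2HSV)
m=cv2.inRange(hsv,(8,80,120),(25,255,255)); m[:160]=0; m[242:]=0; m[:,:215]=0;m[:,400:]=0
n,l,st,ce=cv2.connectedComponentsWithStats(m)
for i in range(1,n):
    if st[i,4]>60:
        print(st[i],ce[i],onz(ray("top",ce[i]),.006))
        cs,h=cv2.findContours((l==i).astype(np.uint8),cv2.RETR_CCOMP,cv2.CHAIN_APPROX_NONE)
        for c,hh in zip(cs,h[0]):
            M=cv2.moments(c)
            if M["m00"]>8: e=(M["m10"]/M["m00"],M["m01"]/M["m00"]); print("  contour",hh[3],M["m00"],e,onz(ray("top",e),.005))
a=cv2.resize(t[160:250,140:300],None,fx=5,fy=5,interpolation=2)[:, :800]
cv2.imwrite("pics/a.png",a)
b=cv2.resize(s[105:285,200:320],None,fx=4.4,fy=3.3*4/3*.75,interpolation=2)
b=cv2.resize(s[110:210,210:310],None,fx=6,fy=6,interpolation=2); cv2.imwrite("pics/b.png",b)
E
```

```text
[332 178  40  57 742] [351.6967655  201.75606469] [ 0.49905619 -0.31285045  0.006     ]
  contour -1 677.0 (351.8035450516987, 201.5546528803545) [ 0.49978849 -0.31347807  0.005     ]
[239 181  56  50 721] [270.62690707 202.35644938] [ 0.4991144  -0.06528045  0.006     ]
  contour -1 769.0 (267.4709579540529, 205.08560901603812) [ 0.49090327 -0.05555561  0.005     ]
  contour 0 144.5 (248.1337946943483, 221.76931949250286) [0.440384   0.00382697 0.005     ]
```

View pics/a.png

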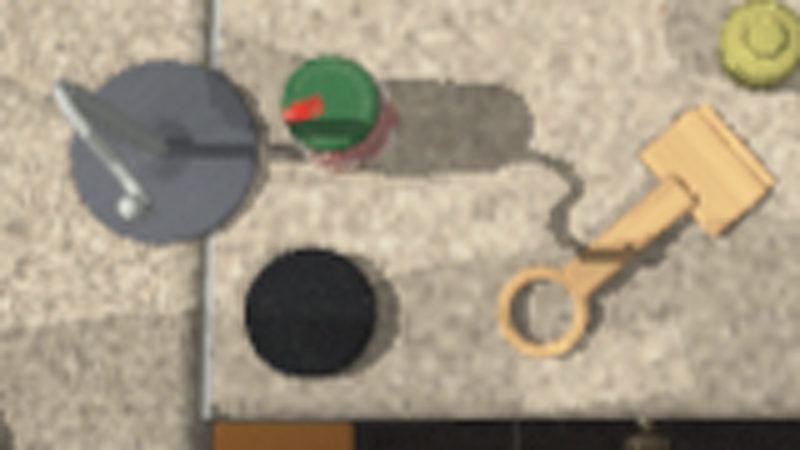

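View pics/b.png

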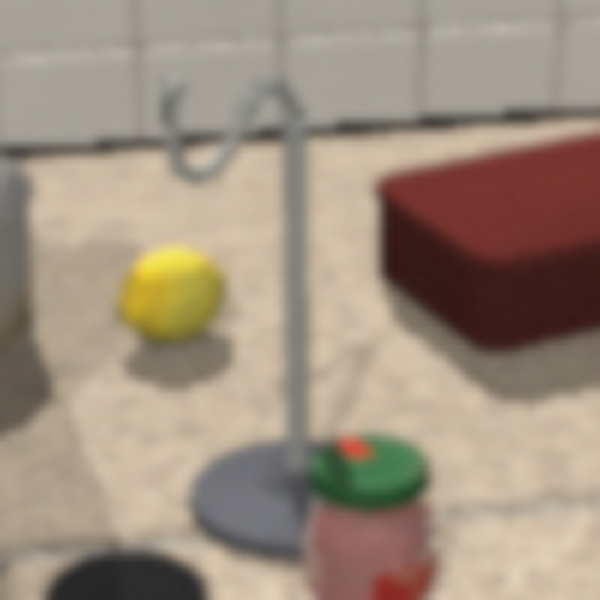

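```bash
python3 - <<'E'
from h import *
tip=(165.4,201.6); st=(238.7,124.4)
P,e=tri(ray("top",tip),ray("side",st)); print("tip",P,e, "on z=.249",onz(ray("top",tip),.249))
foot=onz(ray("top",(173,190.4)),.008); print("foot",foot)
pt=onz(ray("top",(152.6,177.6)),.238); print("post top",pt)
print("tip-post d",np.linalg.norm((P-pt)[:2]),np.linalg.norm((P-foot)[:2]))
for q in (pt,foot): d=(q-P)[:2]; print("hook yaw",np.degrees(np.arctan2(d[1],d[0])))
print("blackdisc",onz(ray("top",(202,222.5)),.02),"jar",onz(ray("top",(206,180)),.07))
eye=onz(ray("top",(248.6,222)),.007)
# handle midline pts from crop
h1=onz(ray("top",(140+580/5,160+282/5)),.012); h2=onz(ray("top",(140+683/5,160+197/5)),.012)
bl=onz(ray("top",(140+709/5,160+170/5)),.008)
for q in (h1,h2,bl): d=(eye-q)[:2]; print(q,np.degrees(np.arctan2(d[1],d[0])),np.linalg.norm(d))
print("eye",eye)
s=manip.state(); R=Ro.from_rotvec(s["ee_rot"]).as_matrix(); print(R.round(3), np.degrees(np.arctan2(R[1,0],R[0,0])))
E
```

```text
tip [0.47619973 0.19316784 0.24930264] 0.002797851170836588 on z=.249 [0.47483082 0.19330961 0.249     ]
foot [0.53819748 0.234497   0.008     ]
post top [0.53493835 0.22904287 0.238     ]
tip-post d 0.06882763383108711 0.07451054218767358
hook yaw 31.414791113110383
hook yaw 33.68835620082839
blackdisc [0.43829973 0.14183929 0.02      ] jar [0.55856573 0.12416554 0.07      ]
[ 0.45600936 -0.02022278  0.012     ] 126.07105365932274 0.02794541160269953
[ 0.50734292 -0.08334874  0.012     ] 128.33898028136022 0.10927951575509925
[ 0.52437966 -0.09976641  0.008     ] 129.71095095320234 0.1327629551727727
eye [0.43955544 0.00236514 0.007     ]
[[ 0.928  0.372 -0.   ]
 [ 0.372 -0.928  0.002]
 [ 0.    -0.002 -1.   ]] 21.818553822372603
```

```bash
cat >> h.py <<'E'
def go(xyz,yaw):
    s=manip.state(); R=Ro.from_rotvec(s["ee_rot"]).as_matrix(); y0=np.degrees(np.arctan2(R[1,0],R[0,0]))
    print("t",s["time_s"],"tcp",s["tcp_pos"].round(4),"yaw",y0.round(2),"grip",s["grip_width"],"F",s["wrist_force"].round(1))
    print("shift",(R.T@(np.array(xyz)-s["tcp_pos"])).round(4),"turn",-np.radians((yaw-y0+180)%360-180).round(4))
E
python3 -c "
from h import *
go((.4805,-.048,.36),129)"
```

```text
t 0.1 tcp [ 0.2322 -0.58    0.4038] yaw 21.82 grip 1.001867611860093 F [ 0.  -0.5 -0.2]
shift [ 0.4282 -0.4015  0.0445] turn -1.8707
```

{"op": "step_arm", "data": {"rows": [[0.428,-0.4015,0.0445,-1.871],[0.428,-0.4015,0.0445,-1.871],[0.428,-0.4015,0.0445,-1.871],[0.428,-0.4015,0.0445,-1.871],[0.428,-0.4015,0.0445,-1.871],[0.428,-0.4015,0.0445,-1.871],[0.428,-0.4015,0.0445,-1.871],[0.428,-0.4015,0.0445,-1.871],[0.428,-0.4015,0.0445,-1.871],[0.428,-0.4015,0.0445,-1.871]], "claw": 0.087}}

```text
time_s: 1.1
tcp_pos: [0.4433, -0.1263, 0.3667]
ee_rot: [1.844, 2.543, 0.0]
wrist_force: [1.1, -0.9, 0.5]
grip_width: 1.001
```

```bash
python3 -c "
from h import *
go((.4805,-.048,.36),129)"
```

```text
t 1.1 tcp [ 0.4433 -0.1263  0.3667] yaw 108.1 grip 1.0012909333714843 F [ 1.1 -0.9  0.5]
shift [0.0629 0.0597 0.0067] turn -0.3647
```

{"op": "step_arm", "data": {"rows": [[0.063,0.0597,0.0067,-0.365],[0.063,0.0597,0.0067,-0.365],[0.063,0.0597,0.0067,-0.365],[0.063,0.0597,0.0067,-0.365],[0.063,0.0597,0.0067,-0.365]]}}

```text
time_s: 1.6
tcp_pos: [0.4805, -0.0503, 0.3599]
ee_rot: [-1.363, -2.83, 0.001]
wrist_force: [0.1, 0.1, -0.4]
grip_width: 1.004
```

```bash
python3 - <<'E'
from h import *
s=manip.state(); im=viewer.camera("wrist")[:,:,::-1].copy(); cv2.imwrite("pics/w1.png",im)
m=cv2.inRange(cv2.cvtColor(im,cv2.COLOR_BGR2HSV),(8,80,100),(25,255,255))
cs,h=cv2.findContours(m,cv2.RETR_CCOMP,cv2.CHAIN_APPROX_NONE)
for c,hh in zip(cs,h[0]):
    if cv2.contourArea(c)>800:
        M=cv2.moments(c); e=(M["m10"]/M["m00"],M["m01"]/M["m00"]); print(hh[3],M["m00"],np.round(e,1),cv2.boundingRect(c),onz(ray("wrist",e,s),.005).round(4))
go((.4805,-.048,.36),129)
E
```

```text
-1 3739.0 [376.6 321.4] (226, 287, 286, 43) [ 0.6941 -0.0981  0.005 ]
-1 981.5 [ 59.5 269.8] (46, 240, 35, 60) [ 0.3813 -0.2649  0.005 ]
-1 7566.0 [260.5 168.6] (228, 73, 69, 182) [ 0.4817 -0.043   0.005 ]
26 1371.0 [258.4 104.1] (238, 83, 42, 43) [0.4411 0.0044 0.005 ]
t 1.65 tcp [ 0.4805 -0.0507  0.3601] yaw 128.53 grip 1.0001571216370608 F [ 0.4 -0.6  0.1]
shift [0.0021 0.0017 0.0001] turn -0.0082
```

View pics/w1.png

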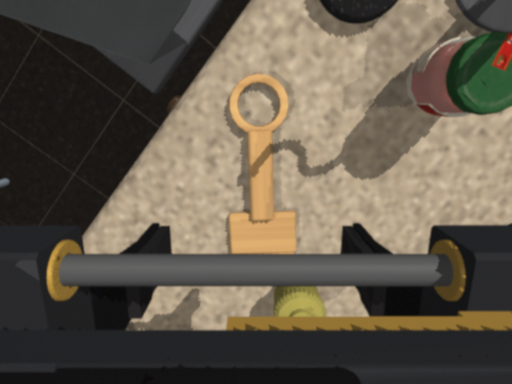

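Wrist view: eye at (258.5,104), handle running to (262,215), blade centred at (263,232). The axis is nearly aligned with the tool.

```bash
python3 - <<'E'
from h import *
s=manip.state()
eye=onz(ray("wrist",(258.8,104),s),.008)
q=onz(ray("wrist",(262,212),s),.014)
m=onz(ray("wrist",(263,214),s),.008)
for q in(q,m): d=(eye-q)[:2]; y=np.degrees(np.arctan2(d[1],d[0])); print(eye,y,np.linalg.norm(d))
u=d/np.linalg.norm(d); g=eye[:2]-.065*u; print("grip",g)
go((*g,.184),y)
E
```

```text
[0.44143511 0.00434458 0.008     ] 130.34945927912955 0.1050686253138259
[0.44143511 0.00434458 0.008     ] 130.88561123715493 0.10924025881772206
grip [ 0.48398092 -0.04479658]
t 1.65 tcp [ 0.4805 -0.0507  0.3601] yaw 128.53 grip 1.0001571216370608 F [ 0.4 -0.6  0.1]
shift [0.0024 0.0065 0.1761] turn -0.0411
```

{"op": "step_arm", "data": {"rows": [[0.0024,0.0065,0.04,-0.041],[0.0024,0.0065,0.08,-0.041],[0.0024,0.0065,0.12,-0.041],[0.0024,0.0065,0.15,-0.041],[0.0024,0.0065,0.165,-0.041],[0.0024,0.0065,0.175,-0.041],[0.0024,0.0065,0.176,-0.041],[0.0024,0.0065,0.176,-0.041]]}}

```text
time_s: 2.45
tcp_pos: [0.4847, -0.0448, 0.1849]
ee_rot: [1.304, 2.857, 0.0]
wrist_force: [-0.5, -0.9, 0.2]
grip_width: 1.003
```

{"op": "step_arm", "data": {"rows": [[0,0,0,0],[0,0,0,0],[0,0,0,0],[0,0,0,0],[0,0,0,0],[0,0,0,0],[0,0,0,0],[0,0,0,0]], "claw": 0.0, "newtons": 25}}

```text
time_s: 3.25
tcp_pos: [0.4842, -0.0442, 0.1842]
ee_rot: [-1.302, -2.859, 0.0]
wrist_force: [-0.4, -0.0, -0.5]
grip_width: 0.359
```

{"op": "step_arm", "data": {"rows": [[0,0,-0.02,0],[0,0,-0.06,0],[0,0,-0.1,0],[0,0,-0.15,0],[0,0,-0.2,0],[0,0,-0.25,0],[0,0,-0.28,0],[0,0,-0.28,0]]}}

```text
time_s: 4.05
tcp_pos: [0.4851, -0.0444, 0.4703]
ee_rot: [1.298, 2.85, 0.003]
wrist_force: [0.6, -0.2, -0.8]
grip_width: 0.008
```

```bash
python3 - <<'E'
from h import *
s=manip.state(); im=viewer.camera("wrist")[:,:,::-1].copy(); cv2.imwrite("pics/w2.png",im)
go((.42,.158,.46),32.5)
E
```

```text
t 4.1 tcp [ 0.4847 -0.0444  0.467 ] yaw 131.03 grip 0.00680558019580265 F [ 0.5 -0.3 -0.7]
shift [0.1952 0.084  0.0064] turn 1.7196
```

View pics/w2.png

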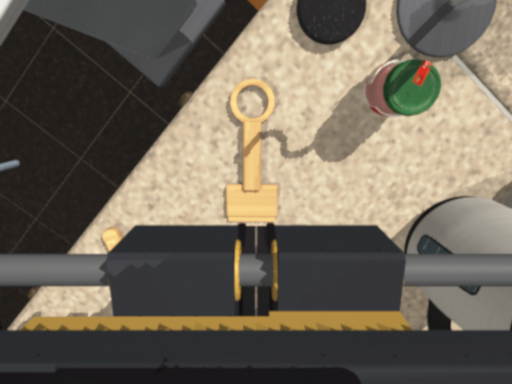

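The gripper lifted while its fingers were still closing, so it holds nothing. The scraper still lies flat, with the eye at (252,101) and the handle running down to (252,188). I'll reopen, measure it again and go back down.

{"op": "step_arm", "data": {"rows": [[0,0,0.03,0],[0,0,0.06,0],[0,0,0.1,0],[0,0,0.1,0],[0,0,0.1,0],[0,0,0.1,0]], "claw": 0.087}}

```text
time_s: 4.7
tcp_pos: [0.4849, -0.0444, 0.3658]
ee_rot: [1.301, 2.857, 0.001]
wrist_force: [0.7, 0.1, 0.3]
grip_width: 0.466
```

```bash
python3 - <<'E'
from h import *
s=manip.state(); im=viewer.camera("wrist")[:,:,::-1].copy(); cv2.imwrite("pics/w3.png",im)
m=cv2.inRange(cv2.cvtColor(im,cv2.COLOR_BGR2HSV),(8,80,100),(25,255,255)); m[:,:200]=0; m[:,320:]=0; m[280:]=0
ys=np.arange(70,260,6)
print([(y,np.where(m[y])[0].min(),np.where(m[y])[0].max()) for y in ys if m[y].any()])
cs,h=cv2.findContours(m,cv2.RETR_CCOMP,cv2.CHAIN_APPROX_NONE)
for c in cs:
  if cv2.contourArea(c)>300:
    M=cv2.moments(c); e=(M["m10"]/M["m00"],M["m01"]/M["m00"]); print(M["m00"],e,onz(ray("wrist",e,s),.006))
x=[];
for y in range(145,200,5):
    w=np.where(m[y])[0]
    if 15<np.ptp(w)<32: x.append(onz(ray("wrist",(w.mean(),y),s),.014)[:2])
x=np.array(x,np.float32); print(cv2.fitLine(x,cv2.DIST_L2,0,.001,.001).ravel())
go((.484,-.0448,.184),130.6)
E
```

```text
[(np.int64(76), np.int64(244), np.int64(263)), (np.int64(82), np.int64(234), np.int64(273)), (np.int64(88), np.int64(230), np.int64(278)), (np.int64(94), np.int64(227), np.int64(281)), (np.int64(100), np.int64(225), np.int64(282)), (np.int64(106), np.int64(224), np.int64(282)), (np.int64(112), np.int64(225), np.int64(282)), (np.int64(118), np.int64(227), np.int64(280)), (np.int64(124), np.int64(231), np.int64(276)), (np.int64(130), np.int64(237), np.int64(269)), (np.int64(136), np.int64(241), np.int64(265)), (np.int64(142), np.int64(241), np.int64(265)), (np.int64(148), np.int64(241), np.int64(265)), (np.int64(154), np.int64(241), np.int64(265)), (np.int64(160), np.int64(241), np.int64(265)), (np.int64(166), np.int64(241), np.int64(265)), (np.int64(172), np.int64(241), np.int64(265)), (np.int64(178), np.int64(241), np.int64(264)), (np.int64(184), np.int64(241), np.int64(265)), (np.int64(190), np.int64(241), np.int64(264)), (np.int64(196), np.int64(241), np.int64(264)), (np.int64(202), np.int64(241), np.int64(264)), (np.int64(208), np.int64(241), np.int64(264)), (np.int64(214), np.int64(219), np.int64(286)), (np.int64(220), np.int64(219), np.int64(286)), (np.int64(226), np.int64(219), np.int64(285)), (np.int64(232), np.int64(220), np.int64(285)), (np.int64(238), np.int64(220), np.int64(285)), (np.int64(244), np.int64(220), np.int64(285)), (np.int64(250), np.int64(221), np.int64(284))]
7415.0 (252.88363677230836, 170.1440548437851) [ 0.48254108 -0.04411748  0.006     ]
1321.5 (253.46184890906795, 105.1602976415689) [0.44120789 0.00450789 0.006     ]
[ 0.6481004  -0.7615549   0.48157638 -0.0428978 ]
t 4.75 tcp [ 0.485  -0.0445  0.3663] yaw 131.02 grip 0.5083127676627801 F [ 0.3 -0.3  0.7]
shift [ 0.0009 -0.0013  0.1823] turn 0.0074
```

Unmoved and aligned. I'll go down and wait long enough for the fingers to close.

{"op": "step_arm", "data": {"rows": [[0,-0.001,0.04,0.007],[0,-0.001,0.08,0.007],[0,-0.001,0.12,0.007],[0,-0.001,0.15,0.007],[0,-0.001,0.17,0.007],[0,-0.001,0.18,0.007],[0,-0.001,0.1825,0.007],[0,-0.001,0.1825,0.007]], "claw": 0.055}}

```text
time_s: 5.55
tcp_pos: [0.4845, -0.0452, 0.1833]
ee_rot: [1.311, 2.853, 0.0]
wrist_force: [0.3, 0.0, 1.0]
grip_width: 0.632
```

{"op": "step_arm", "data": {"rows": [[0,0,0,0],[0,0,0,0],[0,0,0,0],[0,0,0,0],[0,0,0,0],[0,0,0,0],[0,0,0,0],[0,0,0,0]], "claw": 0.0, "newtons": 25}}

```text
time_s: 6.35
tcp_pos: [0.4841, -0.0452, 0.1826]
ee_rot: [1.312, 2.853, 0.0]
wrist_force: [-1.8, -0.3, 6.8]
grip_width: 0.276
```

{"op": "step_arm", "data": {"rows": [[0,0,-0.01,0],[0,0,-0.04,0],[0,0,-0.08,0],[0,0,-0.13,0],[0,0,-0.18,0],[0,0,-0.23,0],[0,0,-0.27,0],[0,0,-0.29,0],[0,0,-0.29,0]]}}

```text
time_s: 7.25
tcp_pos: [0.4839, -0.0449, 0.4762]
ee_rot: [1.309, 2.848, 0.002]
wrist_force: [0.1, -0.8, -1.6]
grip_width: 0.27
```

```bash
python3 - <<'E'
from h import *
s=manip.state(); im=viewer.camera("wrist")[:,:,::-1].copy(); cv2.imwrite("pics/w4.png",im)
go((.42,.158,.47),32.5)
E
```

```text
t 7.3 tcp [ 0.4835 -0.0448  0.4733] yaw 130.63 grip 0.273202622188202 F [ 0.3  0.4 -0.8]
shift [0.1953 0.0839 0.0029] turn 1.7126
```

View pics/w4.png

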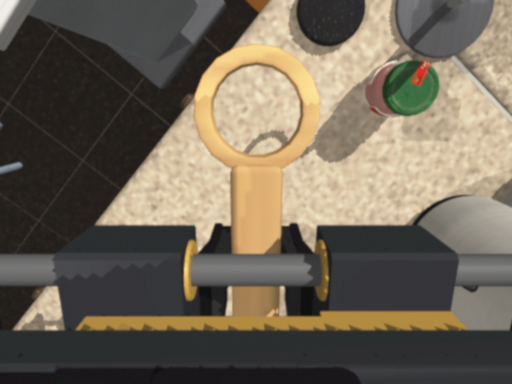

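Held firmly: the eye centre is at (257,106), on the tool axis, and the opening is 24 mm. Moving above the hook.

{"op": "step_arm", "data": {"rows": [[0.195,0.084,0.003,1.712],[0.195,0.084,0.003,1.712],[0.195,0.084,0.003,1.712],[0.195,0.084,0.003,1.712],[0.195,0.084,0.003,1.712],[0.195,0.084,0.003,1.712],[0.195,0.084,0.003,1.712],[0.195,0.084,0.003,1.712],[0.195,0.084,0.003,1.712],[0.195,0.084,0.003,1.712]]}}

```text
time_s: 8.3
tcp_pos: [0.4198, 0.1578, 0.466]
ee_rot: [-2.856, -1.306, 0.007]
wrist_force: [-0.2, 1.1, -1.0]
grip_width: 0.271
```

{"op": "step_arm", "data": {"rows": [[0,0,0,0.2],[0,0,0,0.215],[0,0,0,0.215],[0,0,0,0.215]]}}

```text
time_s: 8.7
tcp_pos: [0.42, 0.1577, 0.4671]
ee_rot: [-2.976, -1.004, 0.005]
wrist_force: [-0.0, 0.8, -0.3]
grip_width: 0.27
```

```bash
python3 - <<'E'
from h import *
go((.42,.158,.47),32.5)
s=manip.state(); im=viewer.camera("wrist")[:,:,::-1].copy(); cv2.imwrite("pics/w5.png",im)
E
```

```text
t 8.7 tcp [0.42   0.1577 0.4671] yaw 37.29 grip 0.26977988587126256 F [-0.   0.8 -0.3]
shift [ 0.0001 -0.0002 -0.0029] turn 0.0836
```

View pics/w5.png

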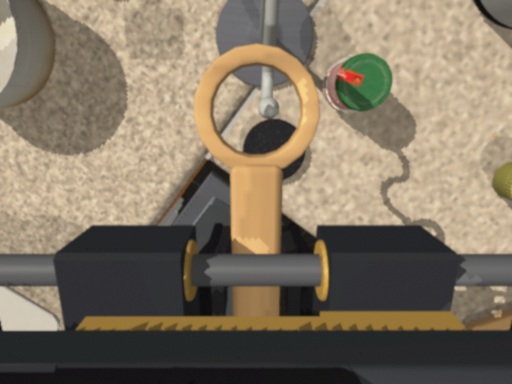

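Seen through the ring, the ball tip is at (268,107) and the hook bar runs straight up to (270,0). The eye centre is at (257,106).

```bash
python3 - <<'E'
from h import *
s=manip.state(); R=Ro.from_rotvec(s["ee_rot"]).as_matrix()
tip=onz(ray("wrist",(268.3,107),s),.249); p=onz(ray("wrist",(270.5,5),s),.237)
d=(p-tip)[:2]; print("tip",tip,"p",p,np.linalg.norm(d),"yaw",np.degrees(np.arctan2(d[1],d[0])))
eye=onz(ray("wrist",(257,106),s),s["tcp_pos"][2]-.179)
print("eye",eye,"eye in tool",R.T@(eye-s["tcp_pos"]),"tip in tool",R.T@(tip-s["tcp_pos"]))
E
```

```text
tip [0.47797324 0.19284091 0.249     ] p [0.52236954 0.22518875 0.237     ] 0.054930991055633746 yaw 36.07765971999007
eye [0.47491852 0.19866828 0.28845608] eye in tool [0.06876407 0.00083093 0.17886479] tip in tool [0.06774227 0.00735931 0.21831613]
```

{"op": "step_arm", "data": {"rows": [[-0.005,0.0065,0,0.02],[-0.005,0.0065,0.0,0.02],[-0.005,0.0065,0.015,0.02],[-0.005,0.0065,0.03,0.02],[-0.005,0.0065,0.045,0.02],[-0.005,0.0065,0.055,0.02],[-0.005,0.0065,0.065,0.02],[-0.005,0.0065,0.065,0.02]]}}

```text
time_s: 9.55
tcp_pos: [0.4198, 0.1495, 0.4017]
ee_rot: [-2.987, -0.972, 0.005]
wrist_force: [0.1, -0.0, 0.4]
grip_width: 0.274
```

```bash
python3 - <<'E'
from h import *
go((.42,.158,.47),36)
a=viewer.camera("wrist")[:,:,::-1][0:260,120:400]; b=viewer.camera("side")[:,:,::-1][80:210,170:310]
cv2.imwrite("pics/w6.png",np.hstack([cv2.resize(a,(400,372)),cv2.resize(b,(400,372),interpolation=2)]))
E
```

```text
t 9.55 tcp [0.4198 0.1495 0.4017] yaw 36.04 grip 0.27373775526634414 F [ 0.1 -0.   0.4]
shift [ 0.005  -0.0068 -0.0683] turn 0.0007
```

View pics/w6.png

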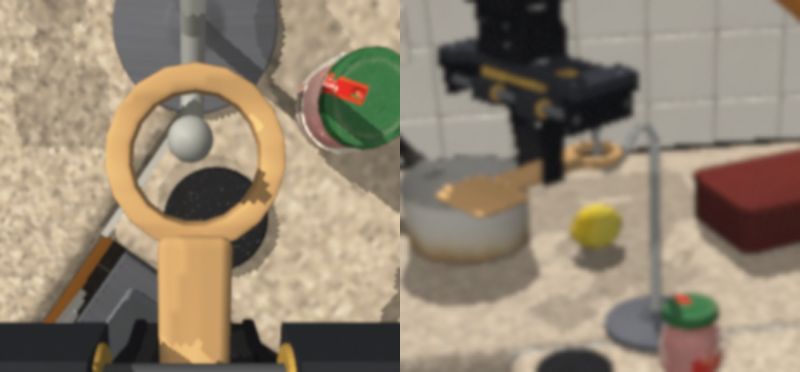

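The ring is threaded over the tip: in the wrist view the ball at (190,138) sits inside the ring centred near (195,152). The side view shows the same. Next I'll lighten the grip and lower, so the handle tips down once the ring rests on the bend.

{"op": "step_arm", "data": {"rows": [[0,0,0,0],[0,0,0.009,0],[0,0,0.014,0],[0.0005,0,0.019,0],[0.001,0,0.024,0],[0.002,0,0.029,0],[0.003,0,0.034,0],[0.005,0,0.039,0],[0.005,0,0.039,0]], "newtons": 4}}

```text
time_s: 10.55
tcp_pos: [0.4243, 0.1526, 0.3639]
ee_rot: [-2.987, -0.972, 0.002]
wrist_force: [0.1, 0.5, -0.9]
grip_width: 0.274
```

```bash
python3 - <<'E'
from h import *
go((.42,.158,.47),36)
a=viewer.camera("wrist")[:,:,::-1][0:260,120:400]; b=viewer.camera("side")[:,:,::-1][80:210,170:310]
cv2.imwrite("pics/w7.png",np.hstack([cv2.resize(a,(400,372)),cv2.resize(b,(400,372),interpolation=2)]))
E
```

```text
t 10.55 tcp [0.4243 0.1526 0.3639] yaw 36.03 grip 0.2742127303769359 F [ 0.1  0.5 -0.9]
shift [-0.0004 -0.007  -0.1061] turn 0.0005
```

View pics/w7.png

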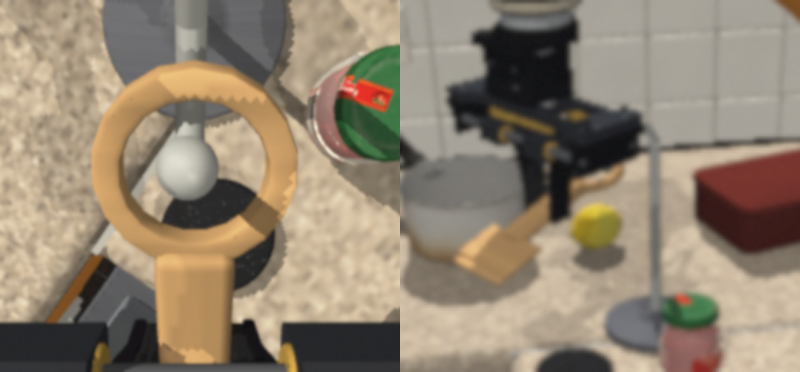

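The handle is pivoting as planned, with the blade dropping and the ring hooked on the bend. I'll lower it a little more and then release.

{"op": "step_arm", "data": {"rows": [[0.002,0,0.005,0],[0.004,0,0.01,0],[0.007,0,0.015,0],[0.0095,0,0.02,0],[0.0095,0,0.02,0]]}}

```text
time_s: 11.15
tcp_pos: [0.432, 0.1582, 0.3437]
ee_rot: [-2.987, -0.972, 0.002]
wrist_force: [-0.4, 0.2, -0.4]
grip_width: 0.277
```

{"op": "step_arm", "data": {"rows": [[0,0,0,0],[0,0,0,0],[0,0,0,0],[-0.02,0,0,0],[-0.06,0,0,0],[-0.09,0,-0.03,0],[-0.1,0,-0.07,0],[-0.1,0,-0.12,0],[-0.1,0,-0.15,0],[-0.1,0,-0.15,0]], "claw": 0.087}}

```text
time_s: 12.15
tcp_pos: [0.3515, 0.0992, 0.5004]
ee_rot: [2.985, 0.97, 0.016]
wrist_force: [0.6, 0.8, 0.7]
grip_width: 0.984
```

```bash
python3 - <<'E'
from h import *
go((.42,.158,.47),36)
a=viewer.camera("wrist")[:,:,::-1][0:260,120:400]; b=viewer.camera("side")[:,:,::-1][80:210,170:310]
cv2.imwrite("pics/w8.png",np.hstack([cv2.resize(a,(400,372)),cv2.resize(b,(400,372),interpolation=2)]))
E
```

```text
t 12.15 tcp [0.3515 0.0992 0.5004] yaw 36.02 grip 0.9839101534266662 F [0.6 0.8 0.7]
shift [ 0.0897 -0.0075  0.0311] turn 0.0003
```

View pics/w8.png

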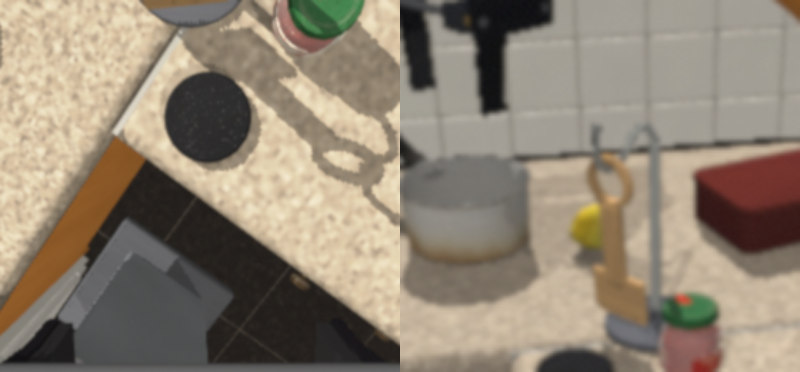

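It hangs by its eye on the hook with the blade down, and the gripper is clear. I'll wait for it to settle and compare frames for motion.

{"op": "step_arm", "data": {"rows": [[0,0,0,0],[0,0,0,0],[0,0,0,0],[0,0,0,0],[0,0,0,0],[0,0,0,0],[0,0,0,0],[0,0,0,0],[0,0,0,0],[0,0,0,0]]}}

```text
time_s: 13.25
tcp_pos: [0.3511, 0.0993, 0.4948]
ee_rot: [2.988, 0.972, 0.0]
wrist_force: [0.3, -0.4, 0.6]
grip_width: 1.001
```

{"op": "step_arm", "data": {"rows": [[0,0,0,0],[0,0,0,0],[0,0,0,0],[0,0,0,0],[0,0,0,0],[0,0,0,0],[0,0,0,0],[0,0,0,0],[0,0,0,0],[0,0,0,0]]}}

```text
time_s: 14.25
tcp_pos: [0.3511, 0.0993, 0.4947]
ee_rot: [-2.988, -0.972, -0.0]
wrist_force: [-0.4, -0.0, -0.4]
grip_width: 0.999
```

{"op": "step_arm", "data": {"rows": [[0,0,0,0],[0,0,0,0],[0,0,0,0],[0,0,0,0],[0,0,0,0],[0,0,0,0],[0,0,0,0],[0,0,0,0],[0,0,0,0],[0,0,0,0]]}}

```text
time_s: 15.25
tcp_pos: [0.3511, 0.0993, 0.4947]
ee_rot: [-2.988, -0.972, 0.0]
wrist_force: [-0.1, -0.1, -0.5]
grip_width: 0.999
```

{"op": "step_arm", "data": {"rows": [[0,0,0,0],[0,0,0,0],[0,0,0,0],[0,0,0,0],[0,0,0,0],[0,0,0,0],[0,0,0,0],[0,0,0,0],[0,0,0,0],[0,0,0,0]]}}

```text
time_s: 16.25
tcp_pos: [0.3511, 0.0993, 0.4947]
ee_rot: [-2.988, -0.972, 0.0]
wrist_force: [-0.2, 0.6, 0.2]
grip_width: 0.998
```

```bash
python3 - <<'E'
from h import *
f=[]; 
for i in range(16):
    im=viewer.camera("side")[:,:,::-1]; f.append(im.copy())
    m=cv2.inRange(cv2.cvtColor(f[-1],cv2.COLOR_BGR2HSV),(8,80,80),(22,255,255))[110:200,225:265]
    m[:]=m; n,l,st,ce=cv2.connectedComponentsWithStats(m); k=1+np.argmax(st[1:,4])
    print(st[k].tolist(),ce[k].round(2), np.abs(f[-1].astype(int)-f[0])[110:200,225:265].max())
b=f[-1][80:210,170:310]; cv2.imwrite("pics/f.png",cv2.resize(b,(560,520),interpolation=2)); print(manip.state()["time_s"])
E
```

```text
[4, 23, 26, 63, 644] [18.91 58.19] 0
[4, 23, 26, 63, 645] [18.93 58.14] 2
[4, 23, 26, 63, 645] [18.89 58.18] 2
[4, 23, 26, 63, 648] [18.9  58.02] 2
[4, 23, 26, 63, 649] [18.9  58.07] 3
[4, 23, 26, 63, 646] [18.92 58.01] 2
[4, 23, 26, 63, 645] [18.94 58.19] 2
[4, 23, 26, 63, 648] [18.88 58.16] 2
[4, 23, 26, 63, 647] [18.89 58.16] 3
[4, 23, 26, 63, 648] [18.92 58.06] 2
[10, 23, 20, 63, 633] [19.25 58.39] 2
[4, 23, 26, 63, 646] [18.91 58.04] 3
[10, 23, 20, 63, 631] [19.23 58.37] 2
[4, 23, 26, 63, 648] [18.91 58.21] 3
[4, 23, 26, 63, 644] [18.95 58.19] 2
[4, 23, 26, 63, 644] [18.93 58.12] 2
17.05
```

View pics/f.png

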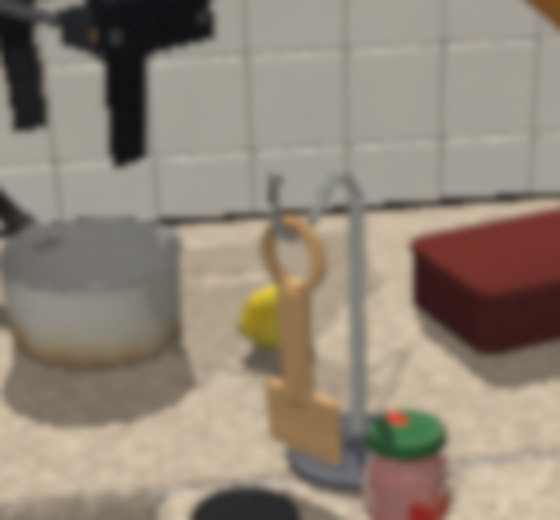

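```bash
python3 -c "
from cell import close_job; print(close_job())"
```

```text
the job is handed in; nothing more can be done
None
```

The eyed scraper is hanging by its eye on the stand's hook, blade down, and the job is handed in at about 17 s.

- **How it was done:** I gripped the handle, threaded the eye over the upturned tip from above and let the ring rest on the bend. I then lowered it with a light grip so the handle tipped down, released it and backed away.
- **Last checks:** Sixteen side-camera frames over 0.8 s showed no visible movement. The handle looked a few degrees off vertical at most, and the gripper was well clear. I judged the hang from that view only and did not measure the eye's final distance from the tip.
- **First grasp failed:** I lifted before the fingers had finished closing, so the gripper came up empty. The scraper had not moved, and the second try held at 24 mm.
- **Measurements:** The hook's direction read 31–34° from the top view and 36° up close. I used 36°. Positions from the different views agreed to about 3 mm.
- **Plain scraper:** I never approached it, but I did not measure its position again at the end.

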